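# Index the vacuum isolation valve

## Task

Lock the isolation valve on the vacuum manifold: turn its long bar handle, the one with the little spring pin standing on one end, clockwise (seen from above) until you feel the resistance dip and the pin drops into its hidden notch. Let go with the pin down in the notch, and leave the shut-off cock beside it, the one with the short bar and no pin, as it is.

Things in the scene. Friction and masses are not known exactly. Their poses are not given: they have to be found in the camera images.
- handle_grip (a point): Gripping point on the isolation valve's vertical turning axis, mid-length of its handle: an upright black bar 90 mm long, 14 thick, 36 high, on a round steel skirt (92 mm) and round body (100 mm). 11 mm below the bar's top, 25 above the skirt. z up, y along the bar to its pin end: grip across x. It stands in one of 3 places 145 mm apart on a plate, beside the cock and a dial gauge.
- handle (a joint): Handle turn, rad, grows clockwise from above; starts 0 to 0.3, stops at 0 and 1.9. The unseen notch is at 0.8 to 1.35, new each time. Friction 0.1 to 0.2 N m. Over the last 0.2 rad before the notch's middle it pulls itself on with 0.2 to 0.7 N m; past it, it pulls back with 0.1 to 0.9; forced 0.25 rad on, the pin climbs out. Let go within 0.1 rad, it centres itself. Turn at under 0.5 rad/s.
- index_pin (a joint): Drop, m, of the spring pin: under 0.001 while it rides on the hidden flat track, about 0.0073 when in the notch. Its steel head, 11 mm across, stands on the bar 32 mm from the turning axis: about 12 mm proud of the bar's top while riding, about 6 mm proud when in the notch.
- cock_tip (a point): One end of the shut-off cock's bar, at its top edge: a short black bar 52 mm long, 12 mm thick, 28 mm high, no pin, on a square 70 mm body. The bar's middle, its turning axis, is 26 mm from this point, along this point's -y axis. To be left as it is.

How it is judged:
By the outcome, as a careful person would: the job done as asked, in the order asked, and still so for the second after the job is handed in, with the robot touching nothing.
It also fails if it takes over 51 s, if anything falls off the work surface, if the arm or the gripper's body presses on something with over 40 N, if the wrist force passes 120 N, or if a joint passes its speed limit or range.

## Robot

A 6-joint arm with a two-finger parallel gripper is mounted at the origin on the work surface. World frame = base frame: x ahead of the robot, y to its left, z up, the work surface at z = 0. Lengths are in m, angles in rad, forces in N, time in s.
With the tool pointing down it reaches from about 0.275 to 0.725 m from the base axis. Payload 5.6 kg.
Tool frame: the origin (TCP) lies on the centre line of the jaws, within the pads' length; the fingertips stand 14 mm ahead of it and the grasp point (between the pads) lies 5 mm behind it (bot.tip_extent is the distance from the TCP to the fingertips, in m); z points along the fingers, y is the direction in which the jaws open and shut (so a half turn about z gives the same grasp; the last joint's range is limited). The gripper opens to 85 mm and grips with 20 to 120 N. Pads are 22 mm wide; open, the fingers measure 114 mm over their backs; the gripper's body (76 mm by 85 mm) begins 54 mm behind the grasp point. The pads swing forward as they close: fully open they stand 13 mm farther back than shut.
Start: joints at [1.473, 0.255, 0.108, 0, -1.424, -0.285], TCP at [0.205, 0.51, 0.245] pointing down, gripper open.
Joint ranges: [-2.95, 2.95], [-1.21, 1.97], [-1.09, 1.5], [-2.87, 1.71], [-2.94, -0.07], [-3.05, 3.05]. Speed limits (rad/s): [2.57, 2.57, 3.14, 3.14, 3.14, 3.14].

## Interface

Orientations are given as a unit quaternion [x, y, z, w].
In Python, from plant import bot, snapshot, hand_in, finder gives the robot as it stands.
- The arm moves only by the tool servo_tool, never from a script. Its argument "moves" is text: rows parted by semicolons, each of 7 numbers parted by spaces: the opening, from 0 (shut) to 1 (fully open), then the shift along the world's x, y, z in cm, then the turn, a rotation vector about the world's x, y, z in rad. A call has 1 to 12 rows; each row is the pose to reach, as a shift and turn from the pose commanded when the call began; what a row does not reach only later rows make up. A row lasts 1/10 s, in which the tool goes at most 50 mm and 8.59 degrees, less where a joint would pass 70% of its speed; a pose out of reach is approached as far as the arm can. A call with a gripper value outside its range is refused whole. The fingers move at their own pace and stop on an object; "grip_force" is the grip in N (left out, the last holds). Time passes only in rows, so rows that repeat a pose let the fingers close. It gives the time, the measured TCP pose, the force and the opening at its end, in the units of the state.
- bot.read_state(): the state, without advancing time (a new reading comes with each control period).
- snapshot(name): name is "scene" or "top" or "wrist"; returns a dict with "img" (420x560x3 uint8, blue, green, red), "intrinsics" (3x3 intrinsics, pixels), "R" (3x3) and "t" (3): a world point X has camera coordinates R X + t. Camera axes: x right, y down, z forward; pixel columns grow to the right and rows downward; lengths in m; the calibration is good to about 2 mm. The wrist camera is an equidistant fisheye: a pixel r from the principal point sees the ray r / f radians off the axis. A picture is of the moment at which its call begins. There is no depth.
- hand_in(): hands the job in, once; it reports no verdict.
Trained networks look in a picture, given as the dict that the camera call returned (one of the last four; its "shot" number tells which), for a name from the list of things; names that differ only in an ending like _2 or _b are one class to them, and where a whole thing is asked for, a point or a joint stands for the part that bears it (a point fixed in the world has none). Each returns a list of dicts, best first, with "p" (0 to 1); they miss things now and then, are a little off and sometimes report something else, mostly with a low value. They report only what shows in the picture. A call takes as long as a camera call.
- finder.search_frame(picture, target): "bbox" ([centre column, centre row, width, height] as shares, 0 to 1, of the picture: columns of its width, rows of its height, round what is visible of it).
The state is a dict: "clock": time; "q": joint angles; "qd": joint speeds; "joint_efforts": joint torques, N m; "ee_pos": TCP position; "ee_rot": TCP orientation; "contact_force": force on the tool from outside, world axes, zero at the start; "ft_torque": the same for the moment, N m; "width": opening from 0.0 (shut) to 1.0 (fully open).
Only numpy, scipy, OpenCV 4.12 (cv2) and the standard library are available. Lean on these libraries where they do the work, as an engineer would, in place of code of your own. Each camera call takes 0.05 s, during which the arm holds its last target.

## Working session

There is one attempt and no reset: what is moved stays moved. The work goes in short steps, Python scripts to look and compute and a tool call to move; the robot and the scene stay as the last step left them, time stands still between calls to the robot, and variables do not carry over. Pictures are saved under pics/ and viewed, and the job is handed in when it is done.

Besides the shell and the picture viewer there is one more tool, called after ">>>" as name(argument=value, ...) on one line, values as JSON. servo_tool: Moves the arm, as the interface text tells. Its arguments: {"type":"object","properties":{"moves":{"type":"string"},"grip_force":{"type":"number"}},"required":["moves"]}

```bash
mkdir -p pics; ls
cat > h.py <<'E'
from plant import bot, snapshot, hand_in, finder
import numpy as np, cv2
def px(s,X):
    c=s["R"]@np.array(X)+s["t"]; K=s["intrinsics"]; p=K@c; return p[:2]/p[2]
def atz(s,uv,z):
    K=np.array(s["intrinsics"]);R=np.array(s["R"]);t=np.array(s["t"])
    d=R.T@np.linalg.inv(K)@np.array([uv[0],uv[1],1.]); o=-R.T@t
    return o+d*(z-o[2])/d[2]
E
python3 - <<'E'
from h import *
st=bot.read_state(); print(st["clock"],st["ee_pos"],st["ee_rot"],st["width"])
for n in ("top","scene"):
    s=snapshot(n); cv2.imwrite(f"pics/{n}0.png",s["img"])
    print(n,s["intrinsics"],(-np.array(s["R"]).T@s["t"]).round(3),np.array(s["R"]).round(2).tolist())
    for t in ("handle_grip","handle","index_pin","cock_tip"):
        for r in finder.search_frame(s,t)[:3]:
            b=np.array(r["bbox"])*[560,420,560,420]; print(t,b.round(1),round(r["p"],2),atz(s,b[:2],0.1).round(3))
E
```

```text
pics
0.0 [0.20519976 0.50977503 0.24439277] [ 9.81731230e-01 -1.90270535e-01 -1.54114973e-04  9.44150299e-04] 1.0002008596764438
top [[475.76885131   0.         275.69436269]
 [  0.         475.76885131 215.47338532]
 [  0.           0.           1.        ]] [0.443 0.04  0.911] [[-0.01, -1.0, 0.01], [-0.98, 0.0, -0.18], [0.18, -0.01, -0.98]]
handle_grip [385.5 240.5  58.   50.3] 0.87 [ 0.544 -0.158  0.1  ]
handle [386.1 238.1  56.5  52.6] 0.72 [ 0.548 -0.16   0.1  ]
cock_tip [303.5 245.2  26.5  28.1] 0.66 [ 0.536 -0.017  0.1  ]
scene [[449.90651574   0.         280.58103427]
 [  0.         449.90651574 212.42395576]
 [  0.           0.           1.        ]] [0.984 0.27  0.674] [[-0.49, 0.87, -0.01], [0.67, 0.37, -0.64], [-0.56, -0.32, -0.77]]
handle_grip [194.7 183.6  51.6  41.4] 0.89 [ 0.581 -0.137  0.1  ]
handle [194.4 183.   52.2  38.5] 0.68 [ 0.58  -0.138  0.1  ]
handle [262.2 203.3  28.7  32.4] 0.15 [ 0.564 -0.009  0.1  ]
index_pin [208.4 167.1   3.3   4.8] 0.5 [ 0.536 -0.14   0.1  ]
cock_tip [264.4 202.2  25.7  33.3] 0.56 [ 0.56  -0.007  0.1  ]
```

Run:
```python
import cv2
a=cv2.imread("pics/top0.png"); cv2.imwrite("pics/top0c.png",cv2.resize(a[180:300,240:450],None,fx=3.8,fy=3.8,interpolation=cv2.INTER_CUBIC))
a=cv2.imread("pics/scene0.png"); cv2.imwrite("pics/scene0c.png",cv2.resize(a[130:260,140:330],None,fx=4,fy=4,interpolation=cv2.INTER_CUBIC))
```

```text
(no output)
```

View pics/top0c.png

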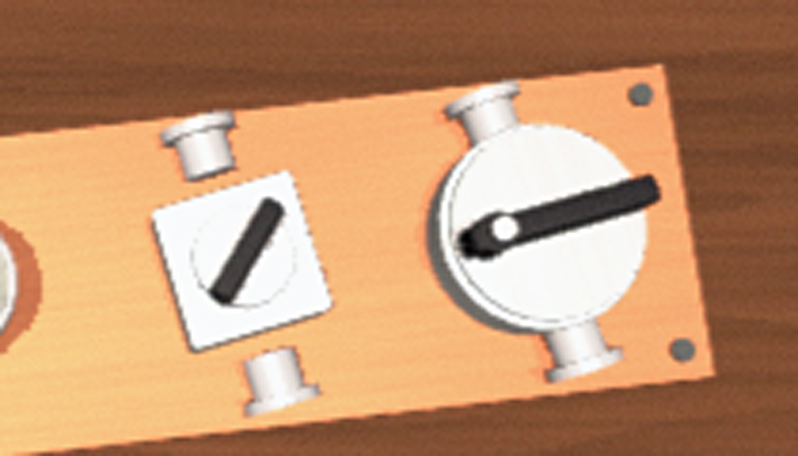

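View pics/scene0c.png

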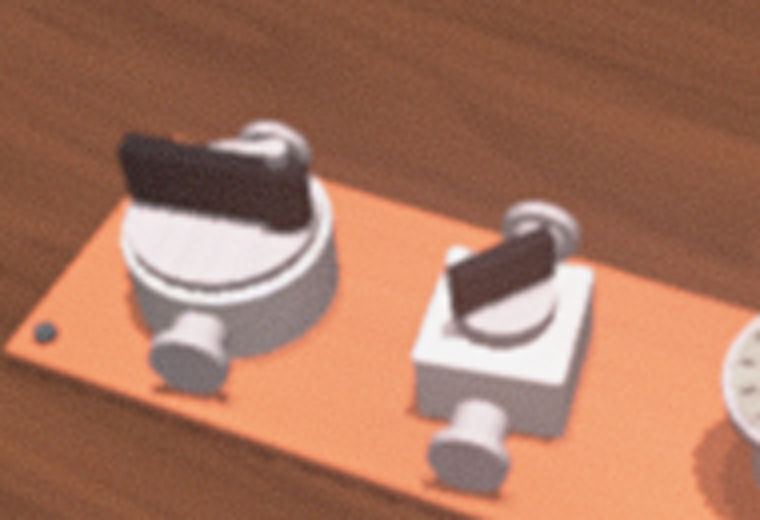

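View pics/top0.png

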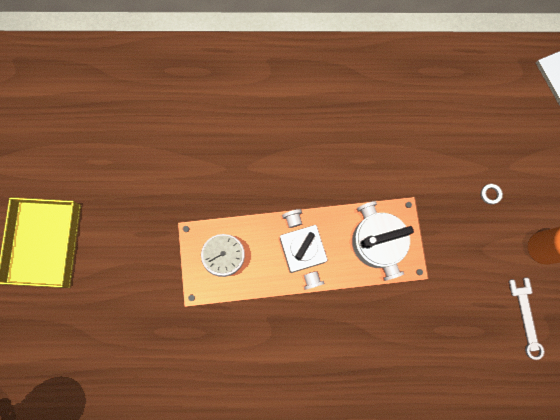

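The top view shows the valve at about (385,238), with its pin on the left (+y) end of the bar. The cock is at (303,247) and the gauge is further left. Next I fit the valve's position, height and yaw using both pictures.

```bash
cat > fit.py <<'E'
from h import *
from scipy.optimize import least_squares
def fit(obs,x0,pinh=.012):
    # obs list of (cam, kind, u,v)
    def pt(p,kind):
        x,y,z,a=p; d=np.array([np.cos(a),np.sin(a),0]); c=np.array([x,y,z])
        return {"far":c-.045*d,"near":c+.045*d,"pin":c+.032*d+[0,0,pinh],"skirt":c-[0,0,.036]}[kind]
    f=lambda p:np.concatenate([px(s,pt(p,k))-[u,v] for s,k,u,v in obs])
    r=least_squares(f,x0,loss="soft_l1"); return r.x,f(r.x).reshape(-1,2)
E
python3 - <<'E'
from fit import *
T=snapshot("top");S=snapshot("scene")
t=lambda u,v:(u/3.8+240-.37,v/3.8+180-.37); s=lambda u,v:(u/4+140-.37,v/4+130-.37)
obs=[(T,"far",*t(656,188)),(T,"pin",*t(506,228)),(T,"skirt",*t(548,230)),
(S,"far",*s(126,140)),(S,"near",*s(307,165)),(S,"pin",*s(283,155)),(S,"skirt",*s(222,220))]
p,r=fit(obs,[.545,-.158,.12,1.8]);print(p.round(4),r.round(1).tolist())
E
```

```text
[ 0.551  -0.1639  0.0967  1.8422] [[0.3, 0.5], [-0.9, 1.1], [-0.7, -0.9], [-1.1, 0.7], [-0.1, 2.2], [-1.8, -1.2], [0.9, -1.8]]
```

>>> servo_tool(moves="1 4 -7 0 0 0 -0.09; 1 8 -14 0 0 0 -0.18; 1 11 -21 0 0 0 -0.27; 1 15 -28 0 0 0 -0.36; 1 18 -35 0 0 0 -0.45; 1 21 -42 0 0 0 -0.54; 1 25 -49 0 0 0 -0.63; 1 28 -56 0 0 0 -0.72; 1 32 -63 0 0 0 -0.82; 1 34.6 -67.4 0 0 0 -0.92; 1 34.6 -67.4 0 0 0 -0.92; 1 34.6 -67.4 0 0 0 -0.92")

```text
clock: 1.8
ee_pos: [0.4795, -0.0257, 0.2456]
ee_rot: [0.795, -0.606, 0.0, -0.0]
contact_force: [1.4, 1.0, 0.7]
width: 0.996
```

>>> servo_tool(moves="1 3.5 -6 0 0 0 0; 1 7 -13 0 0 0 0; 1 7 -13 0 0 0 0; 1 7 -13 0 0 0 0; 1 7 -13 0 0 0 0; 1 7 -13 0 0 0 0")

```text
clock: 2.4
ee_pos: [0.5487, -0.1531, 0.2454]
ee_rot: [0.795, -0.606, -0.0, -0.0]
contact_force: [-0.3, 0.2, 0.6]
width: 0.996
```

Run:
```python
from h import *
st=bot.read_state(); print(st["clock"],st["ee_pos"].round(4),st["ee_rot"].round(4),st["q"])
s=snapshot("wrist"); cv2.imwrite("pics/w1.png",s["img"]); print(s["intrinsics"],(-np.array(s["R"]).T@s["t"]).round(3))
s=snapshot("top"); cv2.imwrite("pics/t1.png",s["img"])
```

```text
2.4 [ 0.5487 -0.1531  0.2454] [ 7.954e-01 -6.061e-01 -0.000e+00 -1.000e-04] [ 2.27282580e-03  2.94219447e-01  1.61653542e-01 -2.01231307e-04
 -1.43811803e+00  2.66174160e-01]
[[325.1922621    0.         279.65004883]
 [  0.         325.1922621  210.1071166 ]
 [  0.           0.           1.        ]] [ 0.567 -0.22   0.375]
```

View pics/w1.png

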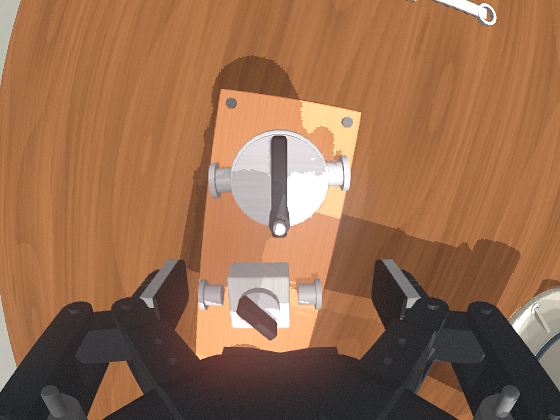

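The wrist view shows the bar upright at column 279, its far end at (279,138) and the pin head at (279,229). I'll add this view to the fit.

```bash
cat >> h.py <<'E'
def pxw(s,X):
    c=np.array(s["R"])@np.array(X)+s["t"]; K=s["intrinsics"]; r=np.hypot(c[0],c[1]); th=np.arctan2(r,c[2])
    return np.array([K[0][2],K[1][2]])+K[0][0]*th*c[:2]/max(r,1e-9)
_px=px
def px(s,X): return pxw(s,X) if s["camera"]=="wrist" else _px(s,X)
E
python3 - <<'E'
from fit import *
W=snapshot("wrist");print({k:v for k,v in W.items() if k not in("img","R","t","intrinsics")})
W["camera"]="wrist"
a=W["img"][115:245,215:355];cv2.imwrite("pics/w1c.png",cv2.resize(a,None,fx=4.5,fy=4.5,interpolation=cv2.INTER_CUBIC))
E
```

```text
{'shot': 7}
```

View pics/w1c.png

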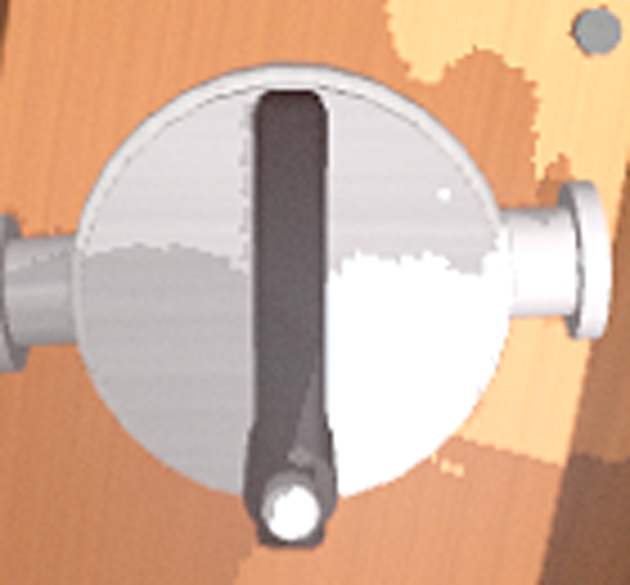

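```bash
sed -i 's/s\["camera"\]=="wrist"/s.get("camera")=="wrist"/' h.py
python3 - <<'E'
from fit import *
W=snapshot("wrist");W["camera"]="wrist";T=snapshot("top");S=snapshot("scene")
t=lambda u,v:(u/3.8+240-.37,v/3.8+180-.37); s=lambda u,v:(u/4+140-.37,v/4+130-.37);w=lambda u,v:(u/4.5+215-.4,v/4.5+115-.4)
o1=[(T,"far",*t(656,188)),(T,"pin",*t(506,228)),(T,"skirt",*t(548,230)),
(S,"far",*s(126,140)),(S,"near",*s(307,165)),(S,"pin",*s(283,155)),(S,"skirt",*s(222,220))]
o2=[(W,"far",*w(291,92)),(W,"pin",*w(291,513)),(W,"skirt",*w(292,287))]
for o in (o1+o2,o2):
  p,r=fit(o,[.545,-.158,.1,1.8]);print(p.round(4),r.round(1).tolist())
E
```

```text
[ 0.5518 -0.1637  0.0977  1.8404] [[0.4, 0.0], [-0.9, 0.6], [-0.7, -1.4], [-1.4, 0.6], [-0.3, 2.2], [-2.0, -1.3], [0.6, -1.9], [0.2, 0.5], [0.2, -2.0], [0.0, 1.5]]
[ 0.5522 -0.1647  0.1052  1.8405] [[0.0, -0.4], [0.0, -0.4], [-0.1, 1.8]]
```

>>> servo_tool(moves="0.6 0.3 -1.1 -3 0 0 0; 0.6 0.3 -1.1 -6 0 0 0; 0.6 0.3 -1.1 -9 0 0 0; 0.6 0.3 -1.1 -11 0 0 0; 0.6 0.3 -1.1 -12.5 0 0 0; 0.6 0.3 -1.1 -13.5 0 0 0; 0.6 0.3 -1.1 -14.5 0 0 0; 0.6 0.3 -1.1 -15.2 0 0 0; 0.6 0.3 -1.1 -15.7 0 0 0; 0.6 0.3 -1.1 -15.7 0 0 0; 0.6 0.3 -1.1 -15.7 0 0 0")

```text
clock: 3.8
ee_pos: [0.5522, -0.1647, 0.0887]
ee_rot: [0.795, -0.606, 0.0, -0.0]
contact_force: [0.2, 0.6, 0.3]
width: 0.6
```

Run:
```python
from h import *
st=bot.read_state(); print(st["clock"],st["ee_pos"].round(4),st["ee_rot"].round(4),st["contact_force"],st["ft_torque"])
s=snapshot("wrist"); cv2.imwrite("pics/w2.png",s["img"]);
s=snapshot("scene"); cv2.imwrite("pics/s2.png",cv2.resize(s["img"][100:260,120:330],None,fx=3.5,fy=3.5))
```

```text
3.8 [ 0.5522 -0.1647  0.0887] [ 7.953e-01 -6.062e-01  4.000e-04 -1.000e-04] [0.15704838 0.63131729 0.30883895] [-0.0321393   0.01743491  0.03684967]
```

View pics/w2.png

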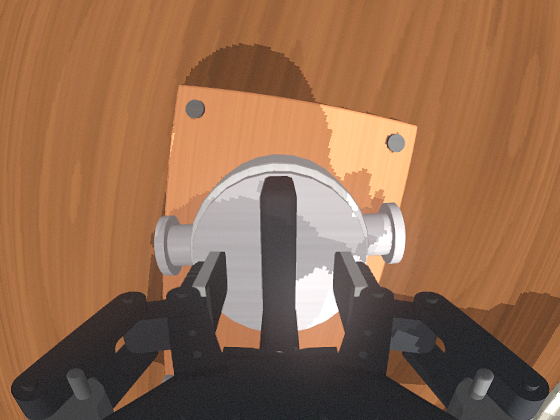

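View pics/s2.png

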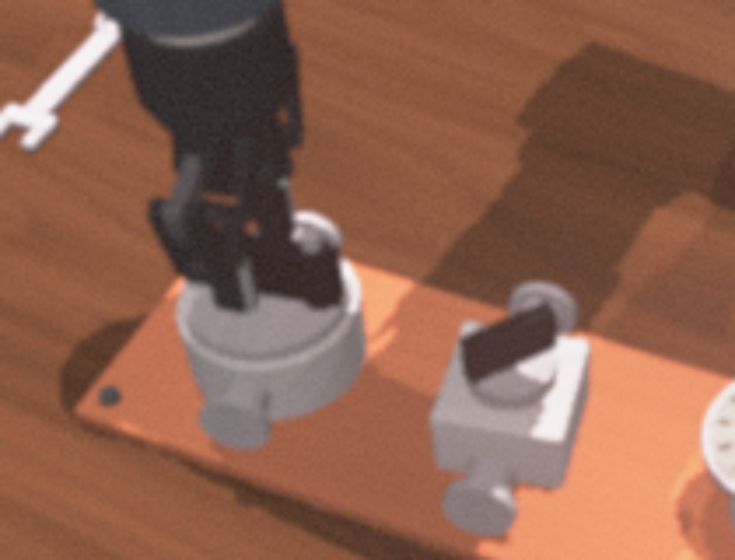

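The bar sits centred between the fingers, so I'll close.

>>> servo_tool(moves="0 0 0 0 0 0 0; 0 0 0 0 0 0 0; 0 0 0 0 0 0 0; 0 0 0 0 0 0 0; 0 0 0 0 0 0 0; 0 0 0 0 0 0 0; 0 0 0 0 0 0 0; 0 0 0 0 0 0 0", grip_force=50)

```text
clock: 4.7
ee_pos: [0.5526, -0.1645, 0.0887]
ee_rot: [0.795, -0.606, 0.001, -0.0]
contact_force: [3.8, 1.9, 2.1]
width: 0.153
```

```bash
cat > st.py <<'E'
from h import *
from scipy.spatial.transform import Rotation as Ro
st=bot.read_state(); y=Ro.from_quat(st["ee_rot"]).as_matrix()[:,1]
print(round(st["clock"],2),st["ee_pos"].round(4),"yaw",round(float(np.arctan2(-y[1],-y[0])),4),"F",st["contact_force"].round(2),"M",st["ft_torque"].round(3),"w",round(st["width"],3),"q6",st["q"][5].round(3))
E
python3 st.py
```

```text
4.7 [ 0.5526 -0.1645  0.0887] yaw 0.2682 F [3.77 1.89 2.11] M [ 0.7   -1.233 -0.054] w 0.153 q6 0.286
```

>>> servo_tool(moves="0 0 0 0 0 0 -0.02; 0 0 0 0 0 0 -0.05; 0 0 0 0 0 0 -0.08; 0 0 0 0 0 0 -0.11; 0 0 0 0 0 0 -0.14; 0 0 0 0 0 0 -0.17; 0 0 0 0 0 0 -0.2; 0 0 0 0 0 0 -0.23; 0 0 0 0 0 0 -0.26; 0 0 0 0 0 0 -0.29")

```text
clock: 5.7
ee_pos: [0.5522, -0.1646, 0.0887]
ee_rot: [-0.698, 0.716, -0.0, 0.0]
contact_force: [3.8, 3.2, 5.8]
width: 0.156
```

```bash
python3 st.py
```

```text
5.7 [ 0.5522 -0.1646  0.0887] yaw -0.0244 F [3.84 3.24 5.81] M [ 1.349 -1.232  0.059] w 0.156 q6 -0.006
```

>>> servo_tool(moves="0 0 0 0 0 0 -0.03; 0 0 0 0 0 0 -0.06; 0 0 0 0 0 0 -0.09")

```text
clock: 6.0
ee_pos: [0.552, -0.1646, 0.0887]
ee_rot: [-0.666, 0.746, -0.0, 0.0]
contact_force: [3.3, 4.3, 5.7]
width: 0.155
```

```bash
python3 st.py
```

```text
6.0 [ 0.552  -0.1646  0.0887] yaw -0.1144 F [3.31 4.27 5.7 ] M [ 1.455 -1.034  0.028] w 0.155 q6 -0.096
```

>>> servo_tool(moves="0 0 0 0 0 0 -0.03; 0 0 0 0 0 0 -0.06")

```text
clock: 6.2
ee_pos: [0.552, -0.1646, 0.0887]
ee_rot: [-0.643, 0.766, -0.0, 0.0]
contact_force: [2.5, 3.9, 5.8]
width: 0.151
```

```bash
python3 st.py
```

```text
6.2 [ 0.552  -0.1646  0.0887] yaw -0.1744 F [2.53 3.9  5.76] M [ 1.401 -0.995  0.026] w 0.151 q6 -0.156
```

>>> servo_tool(moves="0 0 0 0 0 0 -0.03; 0 0 0 0 0 0 -0.06")

```text
clock: 6.4
ee_pos: [0.5518, -0.1646, 0.0887]
ee_rot: [-0.62, 0.785, -0.0, 0.0]
contact_force: [2.8, 5.3, 6.2]
width: 0.15
```

```bash
python3 st.py
```

```text
6.4 [ 0.5518 -0.1646  0.0887] yaw -0.2344 F [2.76 5.29 6.2 ] M [ 1.468 -0.826  0.027] w 0.15 q6 -0.216
```

>>> servo_tool(moves="0 0 0 0 0 0 -0.03; 0 0 0 0 0 0 -0.06")

```text
clock: 6.6
ee_pos: [0.5518, -0.1645, 0.0886]
ee_rot: [-0.596, 0.803, 0.0, 0.0]
contact_force: [2.6, 5.2, 6.9]
width: 0.155
```

```bash
python3 st.py
```

```text
6.6 [ 0.5518 -0.1645  0.0886] yaw -0.2944 F [2.56 5.18 6.86] M [ 1.481 -0.772  0.062] w 0.155 q6 -0.276
```

>>> servo_tool(moves="0 0 0 0 0 0 -0.03; 0 0 0 0 0 0 -0.06")

```text
clock: 6.8
ee_pos: [0.5517, -0.1645, 0.0887]
ee_rot: [-0.571, 0.821, 0.0, -0.0]
contact_force: [2.3, 2.9, 6.5]
width: 0.151
```

```bash
python3 st.py
```

```text
6.8 [ 0.5517 -0.1645  0.0887] yaw -0.3545 F [2.27 2.9  6.5 ] M [ 1.023 -0.566 -0.009] w 0.151 q6 -0.336
```

>>> servo_tool(moves="0 0 0 0 0 0 -0.03; 0 0 0 0 0 0 -0.06")

```text
clock: 7.0
ee_pos: [0.5516, -0.1645, 0.0887]
ee_rot: [-0.547, 0.837, 0.0, -0.0]
contact_force: [2.0, 4.4, 6.4]
width: 0.154
```

```bash
python3 st.py
python3 - <<'E'
from h import *
s=snapshot("scene"); cv2.imwrite("pics/s3.png",cv2.resize(s["img"][100:260,120:330],None,fx=3.5,fy=3.5))
s=snapshot("top"); cv2.imwrite("pics/t3.png",cv2.resize(s["img"][150:310,280:490],None,fx=3.5,fy=3.5))
E
```

```text
7.0 [ 0.5516 -0.1645  0.0887] yaw -0.4144 F [1.95 4.41 6.43] M [ 1.498 -0.687 -0.016] w 0.154 q6 -0.396
```

View pics/s3.png

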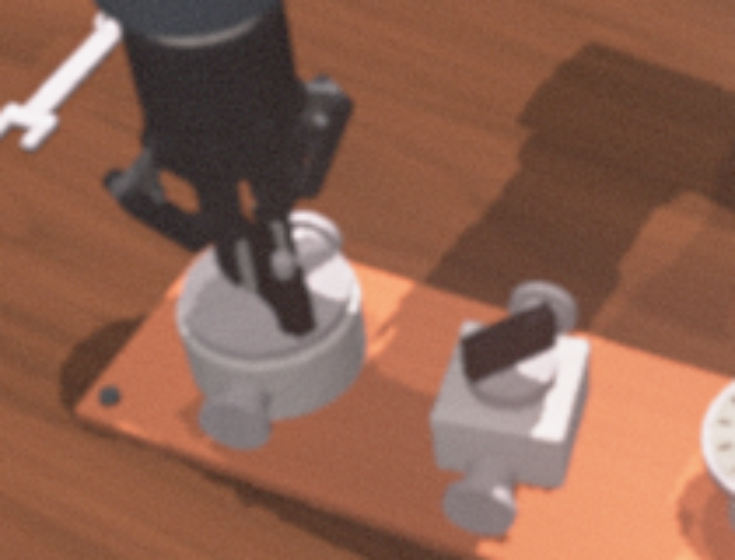

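The handle follows the fingers, the pin shows at about (283,262), and the cock hasn't moved. I'll keep turning in small steps.

>>> servo_tool(moves="0 0 0 0 0 0 -0.02; 0 0 0 0 0 0 -0.04")

```text
clock: 7.3
ee_pos: [0.5516, -0.1644, 0.0887]
ee_rot: [-0.53, 0.848, 0.0, -0.0]
contact_force: [1.6, 3.6, 6.4]
width: 0.153
```

```bash
python3 st.py
```

```text
7.3 [ 0.5516 -0.1644  0.0887] yaw -0.4541 F [1.61 3.63 6.43] M [ 1.372 -0.593 -0.07 ] w 0.153 q6 -0.436
```

>>> servo_tool(moves="0 0 0 0 0 0 -0.02; 0 0 0 0 0 0 -0.04")

```text
clock: 7.5
ee_pos: [0.5515, -0.1644, 0.0886]
ee_rot: [-0.513, 0.859, 0.0, -0.0]
contact_force: [0.9, 4.1, 6.2]
width: 0.156
```

```bash
python3 st.py
```

```text
7.5 [ 0.5515 -0.1644  0.0886] yaw -0.4943 F [0.88 4.09 6.24] M [ 1.385 -0.474 -0.077] w 0.156 q6 -0.476
```

>>> servo_tool(moves="0 0 0 0 0 0 -0.02; 0 0 0 0 0 0 -0.04")

```text
clock: 7.7
ee_pos: [0.5515, -0.1644, 0.0887]
ee_rot: [-0.495, 0.869, 0.0, -0.0]
contact_force: [1.7, 4.2, 7.5]
width: 0.152
```

```bash
python3 st.py;  python3 - <<'E'
from h import *
s=snapshot("scene"); cv2.imwrite("pics/s4.png",cv2.resize(s["img"][140:220,160:240],None,fx=7,fy=7,interpolation=cv2.INTER_CUBIC))
E
```

```text
7.7 [ 0.5515 -0.1644  0.0887] yaw -0.5345 F [1.67 4.24 7.54] M [ 1.743 -0.505 -0.151] w 0.152 q6 -0.516
```

View pics/s4.png

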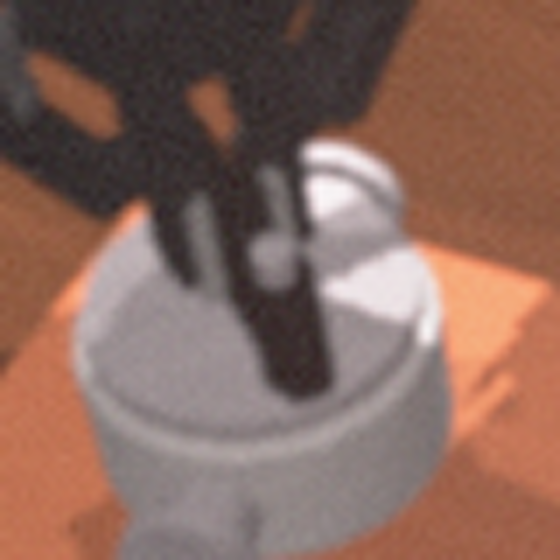

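>>> servo_tool(moves="0 0 0 0 0 0 -0.02; 0 0 0 0 0 0 -0.03")

```text
clock: 7.95
ee_pos: [0.5514, -0.1644, 0.0886]
ee_rot: [-0.482, 0.876, 0.0, -0.0]
contact_force: [0.9, 3.7, 7.6]
width: 0.151
```

```bash
python3 st.py
```

```text
7.95 [ 0.5514 -0.1644  0.0886] yaw -0.5645 F [0.86 3.67 7.65] M [ 1.341 -0.316 -0.202] w 0.151 q6 -0.546
```

>>> servo_tool(moves="0 0 0 0 0 0 -0.02; 0 0 0 0 0 0 -0.03")

```text
clock: 8.15
ee_pos: [0.5514, -0.1643, 0.0886]
ee_rot: [-0.469, 0.883, 0.0, -0.0]
contact_force: [1.1, 5.0, 8.1]
width: 0.153
```

```bash
python3 st.py;  python3 - <<'E'
from h import *
s=snapshot("scene"); cv2.imwrite("pics/s5.png",cv2.resize(s["img"][140:220,160:240],None,fx=7,fy=7,interpolation=cv2.INTER_CUBIC))
E
```

```text
8.15 [ 0.5514 -0.1643  0.0886] yaw -0.5945 F [1.13 5.02 8.06] M [ 1.955 -0.564 -0.236] w 0.153 q6 -0.576
```

View pics/s5.png

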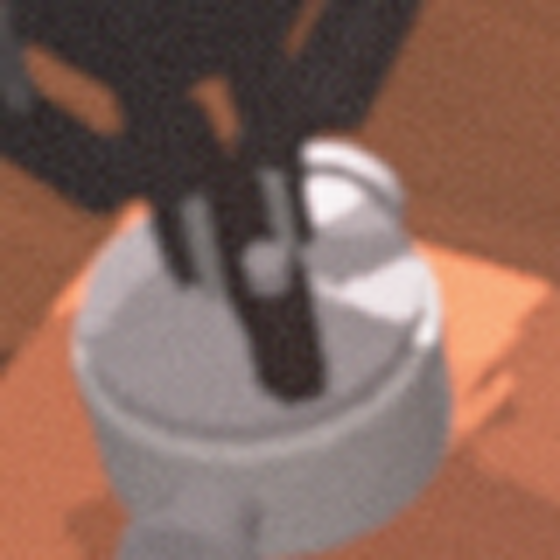

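>>> servo_tool(moves="0 0 0 0 0 0 -0.02; 0 0 0 0 0 0 -0.03")

```text
clock: 8.4
ee_pos: [0.5513, -0.1643, 0.0886]
ee_rot: [-0.456, 0.89, 0.0, -0.0]
contact_force: [1.5, 5.9, 6.8]
width: 0.154
```

```bash
python3 st.py
```

```text
8.4 [ 0.5513 -0.1643  0.0886] yaw -0.6244 F [1.52 5.89 6.84] M [ 1.903 -0.424 -0.147] w 0.154 q6 -0.606
```

>>> servo_tool(moves="0 0 0 0 0 0 -0.02; 0 0 0 0 0 0 -0.02")

```text
clock: 8.6
ee_pos: [0.5514, -0.1643, 0.0886]
ee_rot: [-0.447, 0.895, 0.0, -0.0]
contact_force: [0.4, 3.1, 7.3]
width: 0.155
```

```bash
python3 st.py;  python3 - <<'E'
from h import *
s=snapshot("scene"); cv2.imwrite("pics/s6.png",cv2.resize(s["img"][140:220,160:240],None,fx=7,fy=7,interpolation=cv2.INTER_CUBIC))
E
```

```text
8.6 [ 0.5514 -0.1643  0.0886] yaw -0.6444 F [0.43 3.1  7.33] M [ 1.394 -0.158 -0.216] w 0.155 q6 -0.626
```

View pics/s6.png

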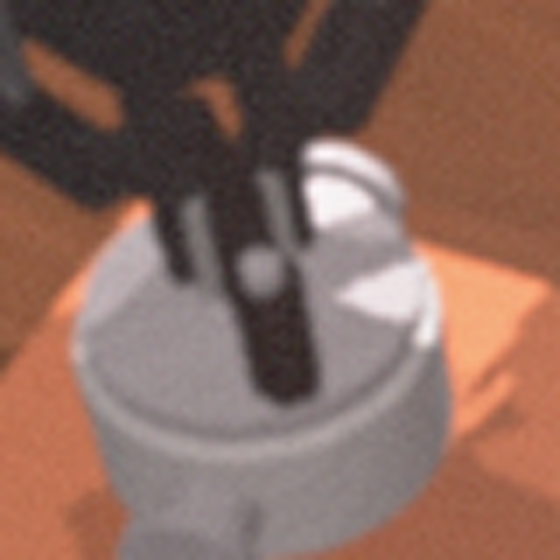

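>>> servo_tool(moves="0 0 0 0 0 0 -0.02; 0 0 0 0 0 0 -0.02")

```text
clock: 8.85
ee_pos: [0.5513, -0.1643, 0.0887]
ee_rot: [-0.438, 0.899, 0.0, -0.0]
contact_force: [0.6, 5.5, 8.0]
width: 0.153
```

```bash
python3 st.py
```

```text
8.85 [ 0.5513 -0.1643  0.0887] yaw -0.6644 F [0.59 5.54 7.97] M [ 1.853 -0.44  -0.231] w 0.153 q6 -0.646
```

>>> servo_tool(moves="0 0 0 0 0 0 -0.02; 0 0 0 0 0 0 -0.02")

```text
clock: 9.05
ee_pos: [0.5513, -0.1642, 0.0886]
ee_rot: [-0.429, 0.903, 0.0, -0.0]
contact_force: [1.1, 4.1, 7.7]
width: 0.154
```

```bash
python3 st.py;  python3 - <<'E'
from h import *
s=snapshot("scene"); cv2.imwrite("pics/s7.png",cv2.resize(s["img"][140:220,160:240],None,fx=7,fy=7,interpolation=cv2.INTER_CUBIC))
E
```

```text
9.05 [ 0.5513 -0.1642  0.0886] yaw -0.6841 F [1.07 4.14 7.67] M [ 1.699 -0.299 -0.11 ] w 0.154 q6 -0.665
```

View pics/s7.png

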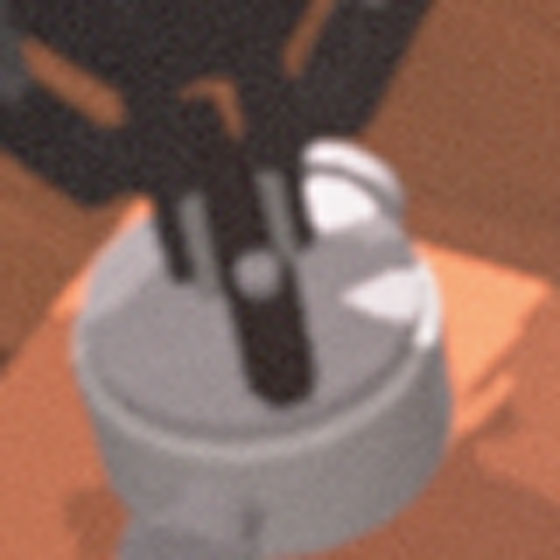

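Run:
```python
from h import *
S=snapshot("scene")
z=.099; c=np.array([.552,-.164,z])
for n,yaw,obs in (("s4",-.5345,(272,262)),("s5",-.5945,(268,268)),("s6",-.6444,(262,273)),("s7",-.6841,(258,275))):
    a=yaw+np.pi/2; d=np.array([np.cos(a),np.sin(a),0])
    o=np.array(obs)/7+[160,140]-.43
    print(n,o.round(1),*[(px(S,c+.032*d+[0,0,h])-o).round(2) for h in (.011,.005)], (px(S,c+.045*d)).round(1))
```

```text
s4 [198.4 177. ] [ 0.04 -1.94] [0.55 0.45] [202.3 184. ]
s5 [197.9 177.9] [-0.41 -2.42] [ 0.11 -0.03] [200.9 184.5]
s6 [197.  178.6] [-0.42 -2.85] [ 0.11 -0.46] [199.7 184.9]
s7 [196.4 178.9] [-0.54 -2.93] [-0.01 -0.54] [198.7 185.2]
```

>>> servo_tool(moves="0 0 0 0 0 0 -0.01; 0 0 0 0 0 0 -0.02")

```text
clock: 9.35
ee_pos: [0.5512, -0.1642, 0.0886]
ee_rot: [-0.42, 0.907, 0.001, -0.0]
contact_force: [0.8, 5.9, 7.6]
width: 0.152
```

```bash
python3 st.py
```

```text
9.35 [ 0.5512 -0.1642  0.0886] yaw -0.7035 F [0.8  5.88 7.58] M [ 1.836 -0.162  0.256] w 0.152 q6 -0.685
```

The moment flipped from about −0.2 to +0.26 N m at yaw −0.70, so the notch middle is near −0.685. I'll ease back slightly, release, then rise.

>>> servo_tool(moves="0 0 0 0 0 0 0.01; 0 0 0 0 0 0 0.015; 0 0 0 0 0 0 0.015; 0 0 0 0 0 0 0.015")

```text
clock: 9.75
ee_pos: [0.5513, -0.1642, 0.0886]
ee_rot: [-0.427, 0.904, 0.001, -0.0]
contact_force: [0.3, 5.7, 7.9]
width: 0.151
```

```bash
python3 st.py
```

```text
9.75 [ 0.5513 -0.1642  0.0886] yaw -0.6886 F [0.26 5.68 7.95] M [ 1.729 -0.281 -0.085] w 0.151 q6 -0.67
```

>>> servo_tool(moves="0.6 0 0 0 0 0 0; 0.6 0 0 0 0 0 0; 0.6 0 0 0 0 0 0; 0.6 0 0 0 0 0 0; 0.6 0 0 0 0 0 0; 0.6 0 0 0 0 0 0; 0.6 0 0 0 0 0 0")

```text
clock: 10.45
ee_pos: [0.5518, -0.1647, 0.0882]
ee_rot: [-0.428, 0.904, 0.0, -0.0]
contact_force: [-0.6, 0.2, -0.1]
width: 0.597
```

```bash
python3 st.py;  python3 - <<'E'
from h import *
s=snapshot("scene"); cv2.imwrite("pics/s8.png",cv2.resize(s["img"][140:220,160:240],None,fx=7,fy=7,interpolation=cv2.INTER_CUBIC))
s=snapshot("wrist"); cv2.imwrite("pics/w8.png",s["img"])
E
```

```text
10.45 [ 0.5518 -0.1647  0.0882] yaw -0.6871 F [-0.56  0.19 -0.14] M [0.012 0.008 0.023] w 0.597 q6 -0.669
```

View pics/s8.png

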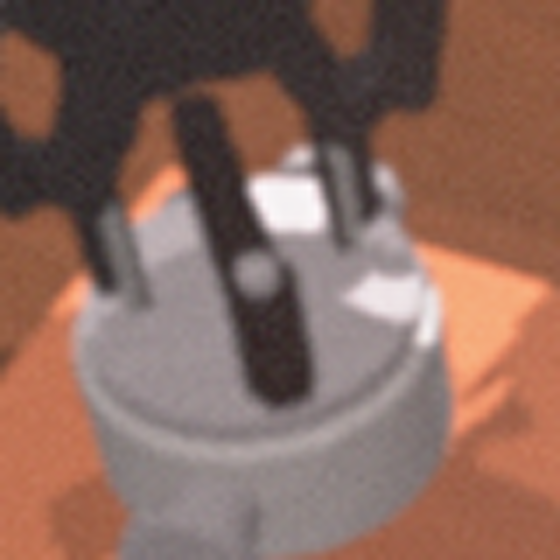

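View pics/w8.png

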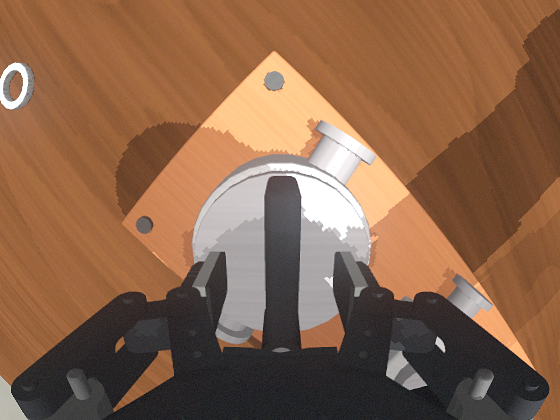

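Released, and the bar stayed aligned with the fingers. I'll rise and check the pin.

>>> servo_tool(moves="0.6 0 0 1 0 0 0; 0.6 0 0 3 0 0 0; 0.6 0 0 6 0 0 0; 0.6 0 0 9 0 0 0; 0.6 0 0 12 0 0 0; 0.6 0 0 15.7 0 0 0; 0.6 0 0 15.7 0 0 0; 0.6 0 0 15.7 0 0 0; 0.6 0 0 15.7 0 0 0; 0.6 0 0 15.7 0 0 0")

```text
clock: 11.55
ee_pos: [0.5513, -0.1646, 0.2442]
ee_rot: [-0.428, 0.904, 0.001, -0.001]
contact_force: [0.6, -0.6, -0.0]
width: 0.597
```

```bash
python3 st.py;  python3 - <<'E'
from fit import *
S=snapshot("scene"); cv2.imwrite("pics/s9.png",cv2.resize(S["img"][140:220,160:240],None,fx=7,fy=7,interpolation=cv2.INTER_CUBIC))
W=snapshot("wrist"); cv2.imwrite("pics/w9.png",cv2.resize(W["img"][115:245,215:355],None,fx=4.5,fy=4.5,interpolation=cv2.INTER_CUBIC))
cv2.imwrite("pics/s9f.png",S["img"])
for n,s in (("S",S),("W",W)):
    for r in finder.search_frame(s,"index_pin")[:2]: print(n,(np.array(r["bbox"])*[560,420,560,420]).round(1),round(r["p"],2))
W["camera"]="wrist"
c=np.array([.552,-.164,.099]); a=-.687+np.pi/2; d=np.array([np.cos(a),np.sin(a),0])
for h in(.012,.006): print(h,px(S,c+.032*d+[0,0,h]).round(1),px(W,c+.032*d+[0,0,h]).round(1))
print(px(S,c+.045*d),px(S,c-.045*d),px(W,c-.045*d))
E
```

```text
11.55 [ 0.5513 -0.1646  0.2442] yaw -0.687 F [ 0.55 -0.64 -0.04] M [-0.028  0.017 -0.012] w 0.597 q6 -0.668
0.012 [195.7 175.5] [279.4 241.5]
0.006 [196.3 177.9] [279.4 239. ]
[198.66000824 185.21080812] [186.47567957 153.04586768] [279.39071513 150.54481782]
```

View pics/s9.png

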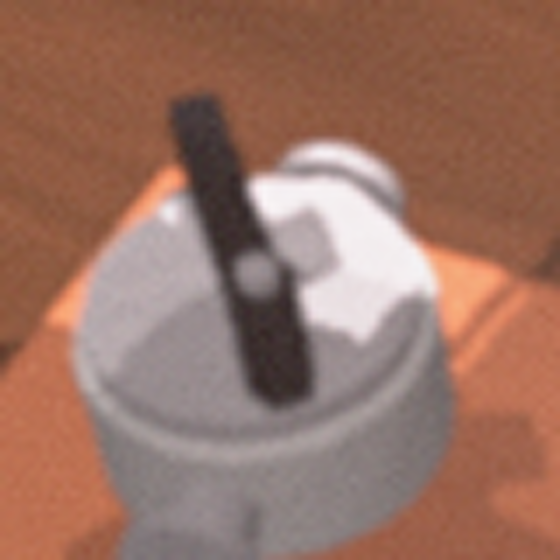

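View pics/w9.png

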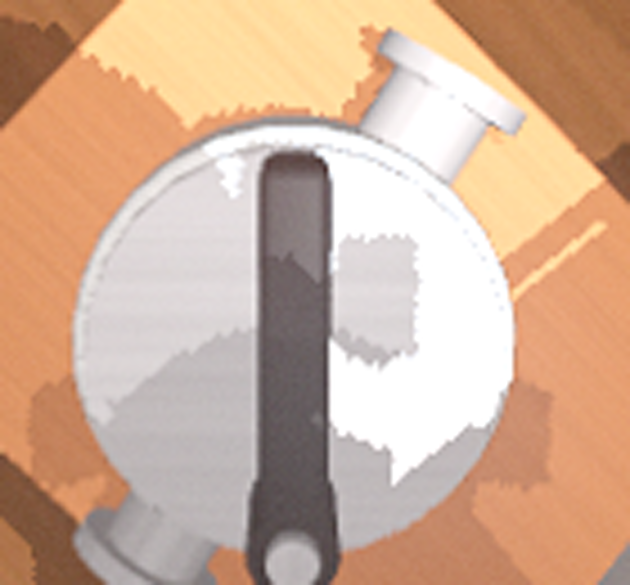

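Run:
```python
from h import *
print(hand_in())
```

```text
the job is handed in; nothing more can be done
None
```

The isolation valve is locked as far as I can tell. I turned its long bar about 0.96 rad clockwise, let go with the pin down in the notch, and handed in at about 12 s of the 51 s allowed.

- **Feel of the notch:** the handle began pulling itself on after about 0.7 rad. The moment then flipped from about −0.2 to +0.26 N m at roughly 0.97 rad, which puts the notch middle close by. I eased back about 0.015 rad and released, and the bar stayed in place.
- **Pin check:** after I rose clear, the scene and wrist pictures both fit the "down" height (about 6 mm proud) better than the riding height, by about 2.5 pixels. This comes from my own pixel measurements: the finder network did not report the pin in those last pictures.
- **Touching nothing:** the wrist force was close to zero after release, and the gripper was about 15 cm above the valve at hand-in.
- **Cock:** the gripper never went near it. It looked unchanged in the picture partway through the turn, and I did not check it again at the end.

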